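Weigh a sealed tube case on a small-pan scale

ROBOT

A 7-joint arm with a two-finger parallel gripper is mounted at the origin on a cart in front of the work surface, level with it; the furniture and walls round the work are solid. World frame = base frame: x ahead of the robot, y to its left, z up, the work surface at z = 0. Lengths are in mm, angles in degrees, forces in N, time in s.
With the tool pointing down it reaches from about 425 to 1025 mm from the base axis. Payload 3.6 kg.
Tool frame: the origin (TCP) lies at the very end of the fingers, on their centre line; the grasp point (between the pads) lies 19 mm behind it; z points along the fingers, y is the line along which they close (so a half turn about z gives the same grasp; the last joint's range is limited). The gripper opens to 85 mm and grips with 20 to 120 N. Pads are 22 mm wide; open, the fingers measure 114 mm over their backs; the gripper's body (76 mm by 85 mm) begins 54 mm behind the grasp point. The pads swing forward as they close: fully open they stand 13 mm farther back than shut.
Start: joints at [70.101, 33.873, 2.773, 92.16, -1.908, 54.013, -1.931], TCP at [182.037, -701.778, 231.302] pointing down, gripper open.
Joint ranges: [-153.93, 153.93], [-27.13, 128.08], [-72.61, 78.16], [10.71, 143.7], [-87.88, 267.88], [4.46, 118.87], [-176.78, 176.78]. Speed limits (degrees/s): [147.25, 147.25, 180, 180, 180, 180, 180].

INTERFACE

Orientations are given as [roll, pitch, yaw] about the fixed x, y, z axes, in that order (R = Rz(yaw) Ry(pitch) Rx(roll)).
In Python, from station import sensors, get_image, order gives the robot as it stands.
- The arm moves only by the shell command python3 -m jog 'ROWS' [OPENING] [FORCE]. ROWS is JSON, a list that holds one entry, the list of rows, each a list of 6 numbers: the shift along the tool's x, y, z in cm, then the turn, a rotation vector about the tool's x, y, z in rad. A call has exactly 8 rows; each row shifts and turns the commanded pose from where the row before left it, along the tool's axes as they then stand; what a row does not reach is not made up. A row lasts 1/8 s, in which the tool goes at most 62.5 mm and 10.7 degrees, less where a joint would pass 70% of its speed; a pose out of reach is approached as far as the arm can. A call is refused whole if a number of a shift passes 6.25 or a number of a turn 0.188, either way. A call with a gripper value outside its range is refused whole. OPENING is the closure, from 0 (fully open) to 1 (shut), set as the call begins (- or left out, the last holds). The fingers move at their own pace and stop on an object; FORCE is the grip in N (left out, the last holds). Time passes only in rows, so rows that do not move let the fingers close, or fill a call up. It gives the time, the measured TCP pose, the force, the opening and the grip force at its end, in the units of the state.
- sensors.read_state(): the state, without advancing time (a new reading comes with each control period).
- get_image(name): name is "scene" or "side" or "wrist"; returns a dict with "img" (384x512x3 uint8, red, green, blue), "fx", "fy", "cx", "cy" (pixels), "D" ([k1, k2, p1, p2, k3] as OpenCV has them; the pictures are not rectified), "world_from_camera" (4x4, takes a point from camera to world coordinates). Camera axes: x right, y up, looking along -z (the intrinsics and any distortion apply to the point x, -y, -z); pixel columns grow to the right and rows downward; lengths in mm; the calibration is good to about 2 mm. A picture is of the moment at which its call begins. There is no depth.
- order.sign_off(): hands the job in; it is judged then, once.
The state is a dict: "time": time; "joint_positions": joint angles; "dq": joint speeds; "effort": joint torques, N m; "position": TCP position; "eef_rot": TCP orientation; "wrist_force": force on the tool from outside, world axes, zero at the start; "moment": the same for the moment, N m; "gripper_width": finger opening in mm; "finger_force": force on a finger pad.
Only numpy, scipy, OpenCV 4.12 (cv2) and the standard library are available. Lean on these libraries where they do the work, as an engineer would, in place of code of your own. Each camera call takes 0.05 s, during which the arm holds its last target. There are 200 camera calls.

TASK

The long white sealed tube case has to be weighed. Its heavy contents sit at an unknown place inside, so feel with small trial lifts where it balances, then lift it clear of the bench, carry it about level and set it gently on the scale's small raised pan so that it rests there balanced, level and untouched, carried by the pan alone. Never let the case tip steeply, do not press hard on the pan, and leave the other things where they are.

Things in the scene. Friction and masses are not known exactly. Their poses are not given: they have to be found in the camera images.
- case: loose long white closed box, 300 mm long (x), 30 wide (y), 34 high (z), blue cap at its +x end, grey cap at -x, flat on the bench; origin: middle of its flat underside. Grip it across its width anywhere. Weighs 0.42 to 0.58 kg, mostly a dense load fixed inside at an unknown place: centre of mass up to 75 mm from the middle towards either cap, 15 mm above the underside, on the centre line
- blue_end (a point): centre of the lower edge of the case at the blue cap (150 mm along +x from its origin)
- grey_end (a point): centre of the lower edge of the case at the grey cap (150 mm along -x from its origin)
- scale: grey bench scale, fixed: base 110 x 110 mm, 34 mm high, with a black display on its front (-x), a dark post of 20 mm diameter in its middle (34 mm at the foot) and on it a small steel pan. Origin: on the bench under the middle of the base
- pan_top (a point): centre of the top face of the scale's pan, a flat square steel plate 24 x 24 mm and 6 mm thick with sides along the scale's x and y; 85 mm above the bench when empty. It moves straight up and down only. A case laid across it stays up only if its centre of mass lies over the plate.
- pan (a joint): how far the pan is pressed down, in m: 0 when empty, growing by 1 mm for each 1.5 N on it (the case alone presses it about 3.3 mm), end stop at 10 mm
- jar: loose jar with a cream lid, 61 mm diameter, 82 mm high, a bystander; origin under its middle
- spray: loose see-through spray bottle with a pale yellow top, 42 mm diameter, 170 mm high, a bystander; origin under its middle
- carton_red: loose white carton with a red stripe, 55 x 85 x 45 mm, a bystander; origin under its middle
- label_printer: fixed black label printer left of the case, about 275 x 190 mm and 175 mm high: cross it well above; origin under its middle

How it is judged (in metres and radians):
On the way:
1. the whole case is lifted clear of the bench, about level (height (world z) of each of blue_end, grey_end above 0.03 m and angle between case's own z axis and vertical below 0.2 rad), for 0.3 s.
At the end, for the whole second after the job is handed in: The case lies on the pan, level within 0.06 rad and at rest, its underside at the pan's top within 6 mm at the case's middle, the pan pressed down 2 to 5 mm by the case's weight alone, and the fingers off it (angle between case's own z axis and vertical below 0.06 rad and z of case in the frame of pan_top between -0.006 and 0.006 m and value of joint pan between 0.002 and 0.005 m and linear speed of case below 0.01 m/s and contact force between the fingers and case below 0.05 N); the robot touches nothing.
It fails at once if the case tips by more than 0.3 rad (angle between case's own z axis and vertical above 0.3 rad).
It fails at once if the pan is pressed down by more than 8 mm (12 N) (value of joint pan above 0.008 m).
It fails at once if the jar, the spray bottle or the red-striped carton is moved by more than 20 mm (distance of any of jar, spray, carton_red from where it was at the start of the episode above 0.02 m).
It also fails if it takes over 67 s, if anything falls off the work surface, if the arm or the gripper's body presses on something with over 40 N, if the wrist force passes 120 N, or if a joint passes its speed limit or range.

## Working session

There is one attempt and no reset: what is moved stays moved. The work goes in short steps, Python scripts to look and compute and a shell command to move; the robot and the scene stay as the last step left them, time stands still between calls to the robot, and variables do not carry over. Pictures are saved under pics/ and viewed, at most 13 in all, crops included, and the job is handed in when it is done.

```bash
mkdir -p pics; ls; python3 - <<'E'
from station import sensors,get_image
import cv2,pickle
s=sensors.read_state();print(s)
d={}
for n in("scene","side"):
    g=get_image(n);d[n]=g
    cv2.imwrite(f"pics/{n}0.png",g["img"][:,:,::-1]);print(n,g["fx"],g["D"],g["world_from_camera"])
pickle.dump(d,open("c0.pkl","wb"))
E
```

```text
pics
{'time': 0.0, 'joint_positions': array([70.10028   , 33.9275614 ,  2.76854568, 92.23685416, -1.90849462,
       54.01215974, -1.93070754]), 'dq': array([-0.03992776,  0.00724942, -0.01345421, -0.01238192,  0.00365112,
        0.14060517,  0.05248409]), 'effort': array([ 2.32774182e-04, -5.48702860e+01,  1.54562116e+00, -1.98126912e+01,
        9.18224396e-03,  8.90448166e-03,  2.76285533e-06]), 'position': array([ 181.83377144, -700.96746954,  230.11547635]), 'eef_rot': array([-1.79869793e+02,  7.63826253e-03,  1.45460347e+01]), 'wrist_force': array([0.14226287, 0.19523784, 0.11347397]), 'moment': array([-0.03129555, -0.00846564,  0.02767519]), 'finger_force': 0.0, 'gripper_width': 85.38440864064225}
scene 450.1279930168766 [-0.08110732  0.          0.          0.          0.        ] [[ 9.98980607e-01  1.77667118e-02 -4.14980857e-02  4.28793570e+02]
 [-4.48017831e-02  5.02774652e-01 -8.63255727e-01 -1.40883395e+03]
 [ 5.52696989e-03  8.64234918e-01  5.03058107e-01  9.04132711e+02]
 [ 0.00000000e+00  0.00000000e+00  0.00000000e+00  1.00000000e+00]]
side 459.44672427097356 [-0.14358039  0.          0.          0.          0.        ] [[ 8.07580975e-01  2.74149321e-01 -5.22163882e-01 -4.17595081e+02]
 [-5.89454371e-01  4.03559332e-01 -6.99773828e-01 -1.24710998e+03]
 [ 1.88815875e-02  8.72915813e-01  4.87505354e-01  9.55467657e+02]
 [ 0.00000000e+00  0.00000000e+00  0.00000000e+00  1.00000000e+00]]
```

View pics/scene0.png

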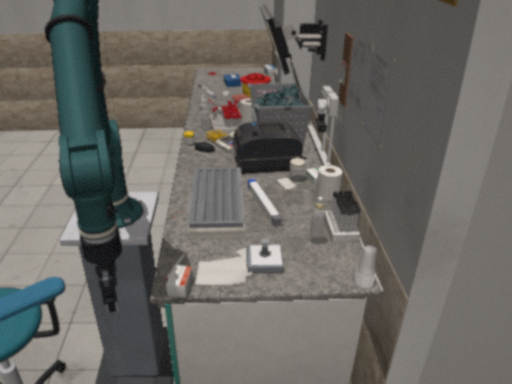

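View pics/side0.png

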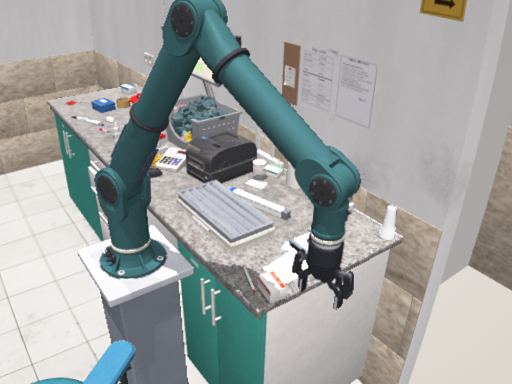

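The scene picture shows the case from its blue cap at about (251,182) to the grey cap at (276,218). The scale is at (265,257), the spray at (319,218), the jar at (298,168) and the carton at (180,275).

```bash
python3 - <<'E'
import cv2
a=cv2.imread("pics/scene0.png");cv2.imwrite("pics/c1.png",cv2.resize(a[170:280,235:350],None,fx=5.3,fy=5.3,interpolation=cv2.INTER_CUBIC))
b=cv2.imread("pics/side0.png");cv2.imwrite("pics/c2.png",cv2.resize(b[170:270,215:305],None,fx=6,fy=6,interpolation=cv2.INTER_CUBIC))
E
```

```text
(no output)
```

View pics/c1.png

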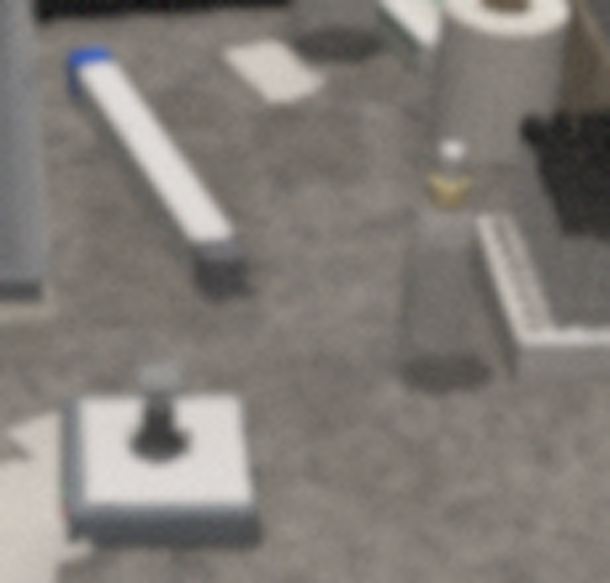

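View pics/c2.png

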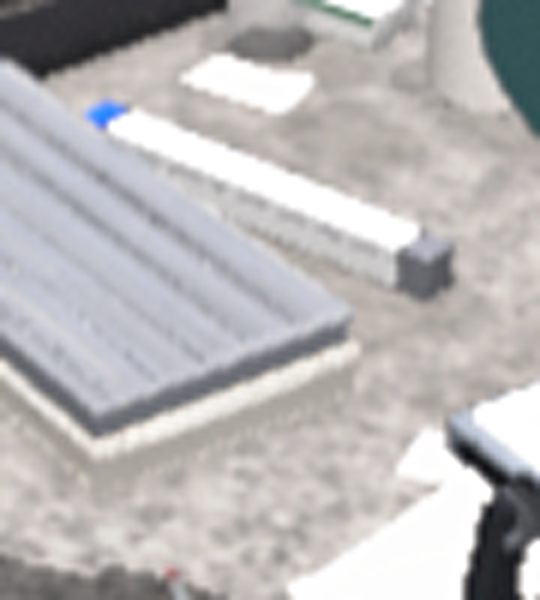

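The crops show the case's top ends clearly, the pan at about (160,372) in the scene crop and the corners of the scale's base.

```bash
cat > h.py <<'E'
import cv2,numpy as np
def ray(g,p,z):
    K=np.array([[g["fx"],0,g["cx"]],[0,g["fy"],g["cy"]],[0,0,1]])
    q=cv2.undistortPoints(np.array([[p]],float),K,np.array(g["D"],float))[0,0]
    T=np.array(g["world_from_camera"]);d=T[:3,:3]@[q[0],-q[1],-1];c=T[:3,3]
    return (c+d*(z-c[2])/d[2]).round(1)
def proj(g,P):
    T=np.linalg.inv(np.array(g["world_from_camera"]));p=(T[:3,:3]@np.array(P,float).T).T+T[:3,3]
    p=p*[1,-1,-1];K=np.array([[g["fx"],0,g["cx"]],[0,g["fy"],g["cy"]],[0,0,1]])
    return cv2.projectPoints(p,np.zeros(3),np.zeros(3),K,np.array(g["D"],float))[0][:,0]
E
python3 - <<'E'
import pickle,numpy as np
from h import *
d=pickle.load(open("c0.pkl","rb"));S=d["scene"];D=d["side"]
f=lambda x,y:(235+x/5.3,170+y/5.3)
g=lambda x,y:(215+x/6,170+y/6)
for n,p,z in[("blueL",(72,52),34),("blueR",(108,50),34),("greyL",(196,260),34),("greyR",(242,250),34),("pan",(160,375),85),("b1",(80,400),34),("b2",(240,395),34),("b3",(255,500),34),("b4",(80,505),34),("foot",(160,440),34),("spraybase",(447,375),0),("jarbase",(342,42),0)]:
    print(n,ray(S,f(*p),z))
for n,p,z in[("blueL",(88,113),34),("blueR",(112,102),34),("greyL",(400,257),34),("greyR",(452,240),34),("greybot",(405,300),0),("greybotR",(450,287),0)]: print("side",n,ray(D,g(*p),z))
E
```

```text
blueL [511.6 176.6  34. ]
blueR [539.1 178.8  34. ]
greyL [ 579.3 -109.8   34. ]
greyR [610.8 -99.1  34. ]
pan [ 538.7 -303.9   85. ]
b1 [ 495.4 -258.4   34. ]
b2 [ 592.3 -257.2   34. ]
b3 [ 590.1 -356.1   34. ]
b4 [ 490.4 -356.6   34. ]
foot [ 540.5 -299.    34. ]
spraybase [ 732.9 -196.6    0. ]
jarbase [730.5 247.8   0. ]
side blueL [513.9 177.9  34. ]
side blueR [536.9 182.   34. ]
side greyL [572.6 -96.8  34. ]
side greyR [614.  -99.5  34. ]
side greybot [578. -98.   0.]
side greybotR [ 612.4 -102.4    0. ]
```

```bash
cat > plan.py <<'E'
import sys,numpy as np
from scipy.optimize import fsolve
from scipy.spatial.transform import Rotation as R
from station import sensors
# plan.py x y z yaw nrows : equal rows (shift then turn) from measured pose to a tool-down goal
x,y,z,yaw=map(float,sys.argv[1:5]);n=int(sys.argv[5])
s=sensors.read_state();p0=s["position"];R0=R.from_euler("xyz",s["eef_rot"],degrees=True)
rv=(R0.inv()*R.from_euler("xyz",[180,0,yaw],degrees=True)).as_rotvec()/n
A=np.zeros((3,3));Q=R0
for i in range(n): A+=Q.as_matrix();Q=Q*R.from_rotvec(rv)
print("pos",p0.round(1),s["eef_rot"].round(2)); print("shift cm",(np.linalg.solve(A,np.array([x,y,z])-p0)/10).round(3),"turn",rv.round(4))
E
python3 plan.py 560 38 200 103.7 16
```

```text
pos [ 181.9 -701.1  230.3] [-1.7988e+02  1.0000e-02  1.4550e+01]
shift cm [ 5.711 -0.657  0.191] turn [-0.0001 -0.0001 -0.0973]
```

```bash
python3 -m jog '[[[5.71,-0.66,0.19,0,0,-0.0973],[5.71,-0.66,0.19,0,0,-0.0973],[5.71,-0.66,0.19,0,0,-0.0973],[5.71,-0.66,0.19,0,0,-0.0973],[5.71,-0.66,0.19,0,0,-0.0973],[5.71,-0.66,0.19,0,0,-0.0973],[5.71,-0.66,0.19,0,0,-0.0973],[5.71,-0.66,0.19,0,0,-0.0973]]]' 0.3
python3 -m jog '[[[5.71,-0.66,0.19,0,0,-0.0973],[5.71,-0.66,0.19,0,0,-0.0973],[5.71,-0.66,0.19,0,0,-0.0973],[5.71,-0.66,0.19,0,0,-0.0973],[5.71,-0.66,0.19,0,0,-0.0973],[5.71,-0.66,0.19,0,0,-0.0973],[5.71,-0.66,0.19,0,0,-0.0973],[5.71,-0.66,0.19,0,0,-0.0973]]]'
python3 -m jog '[[[0,0,0,0,0,0],[0,0,0,0,0,0],[0,0,0,0,0,0],[0,0,0,0,0,0],[0,0,0,0,0,0],[0,0,0,0,0,0],[0,0,0,0,0,0],[0,0,0,0,0,0]]]'
python3 - <<'E'
from station import get_image,sensors
import cv2,pickle
d={}
for n in("wrist","scene","side"):
    d[n]=get_image(n)
pickle.dump(d,open("c1.pkl","wb"))
w=cv2.resize(d["wrist"]["img"],None,fx=1.5,fy=1.5)
cv2.imwrite("pics/w1.png",w[:,:,::-1]);print(sensors.read_state()["joint_positions"],d["wrist"]["world_from_camera"])
E
```

```text
time: 1.1
position: [523.4, -407.9, 215.6]
eef_rot: [-180.0, -0.0, 59.3]
wrist_force: [0.1, -0.2, -0.2]
gripper_width: 59.7
finger_force: 0.0
time: 2.1
position: [559.2, 39.3, 200.6]
eef_rot: [180.0, -0.0, 103.9]
wrist_force: [0.1, 0.7, 0.3]
gripper_width: 60.1
finger_force: 0.0
time: 3.1
position: [559.5, 37.4, 200.9]
eef_rot: [180.0, -0.0, 103.7]
wrist_force: [0.3, 0.5, -0.2]
gripper_width: 59.8
finger_force: 0.0
[  9.61279351  25.98032001 -24.186892   114.34610047  15.33847847
  42.72076116 -10.02252976] [[ 9.71391699e-01 -2.26222096e-01 -7.22615361e-02  5.40934239e+02]
 [ 2.37481659e-01  9.24310072e-01  2.98752995e-01  1.14634637e+02]
 [-7.92463191e-04 -3.07366969e-01  9.51590730e-01  3.42714391e+02]
 [ 0.00000000e+00  0.00000000e+00  0.00000000e+00  1.00000000e+00]]
```

View pics/w1.png

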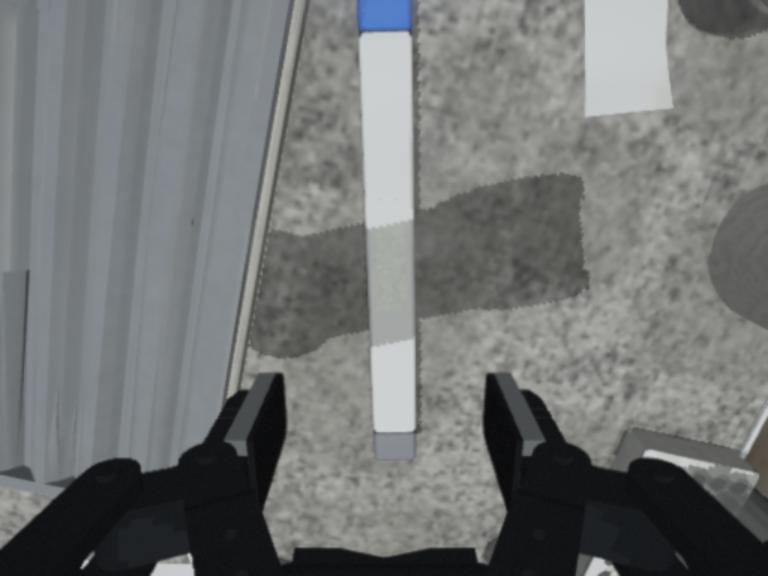

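```bash
python3 - <<'E'
import pickle
from h import *
d=pickle.load(open("c1.pkl","rb"));W=d["wrist"]
for p in[(374,459),(415,459),(374,432),(415,432),(359,31),(411,31)]: print(p,ray(W,(p[0]/1.5,p[1]/1.5),34))
from math import *
L=(ray(W,(374/1.5,432/1.5),34)+ray(W,(415/1.5,432/1.5),34))/2; B=(ray(W,(359/1.5,31/1.5),34)+ray(W,(411/1.5,31/1.5),34))/2
print(L,B,B-L,degrees(atan2(B[1]-L[1],B[0]-L[0])),(L+B)/2)
# overview check of pan from scene (unoccluded?)
cv2.imwrite("pics/s1.png",cv2.resize(d["side"]["img"][180:340,190:370],None,fx=3.7,fy=3.7,interpolation=cv2.INTER_CUBIC)[:,:,::-1])
E
python3 plan.py 558 38 6 103.7 8
```

```text
(374, 459) [ 587.1 -105.4   34. ]
(415, 459) [615.3 -98.5  34. ]
(374, 432) [582.  -83.9  34. ]
(415, 432) [609.6 -77.1  34. ]
(359, 31) [515.7 159.   34. ]
(411, 31) [543.3 165.8  34. ]
[595.8 -80.5  34. ] [529.5 162.4  34. ] [-66.3 242.9   0. ] 105.26709357668439 [562.65  40.95  34.  ]
pos [559.5  37.4 200.9] [180.    -0.   103.74]
shift cm [ 0.012 -0.016  2.436] turn [ 0.     -0.      0.0001]
```

View pics/s1.png

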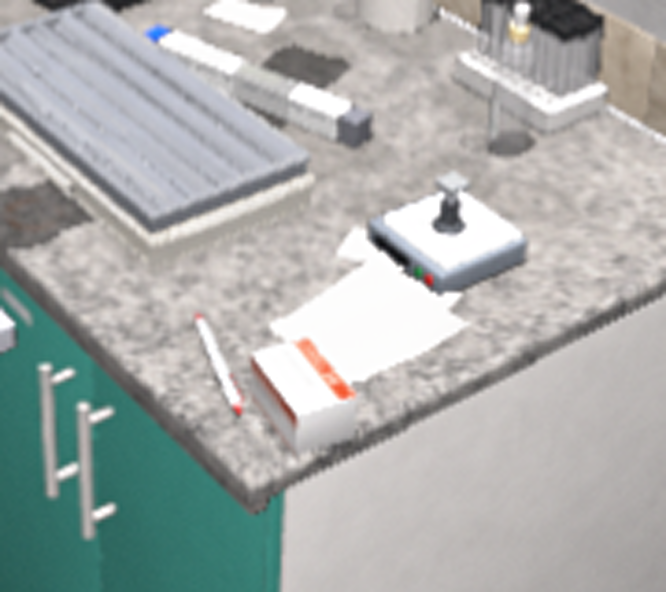

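The side crop shows the pan at about (453,181) of the crop and the bench round the case clear. Next I compute the descent.

```bash
python3 - <<'E'
import pickle
from h import *
d=pickle.load(open("c1.pkl","rb"));S=d["side"]
f=lambda x,y:(190+x/3.7,180+y/3.7)
for p,z in[((453,182),85),((435,182),85),((470,181),85),((452,172),85),((452,190),85),((450,225),34)]: print(p,ray(S,f(*p),z))
E
python3 plan.py 562 40 7 105.2 8
```

```text
(453, 182) [ 537.3 -305.3   85. ]
(435, 182) [ 523.4 -295.6   85. ]
(470, 181) [ 551.6 -313.2   85. ]
(452, 172) [ 548.1 -292.    85. ]
(452, 190) [ 527.4 -314.8   85. ]
(450, 225) [ 540.6 -303.8   34. ]
pos [559.5  37.4 200.9] [180.    -0.   103.74]
shift cm [0.024 0.039 2.424] turn [ 0.     -0.     -0.0032]
```

```bash
python3 -m jog '[[[0.02,0.04,4,0,0,-0.0032],[0.02,0.04,4,0,0,-0.0032],[0.02,0.04,4,0,0,-0.0032],[0.02,0.04,3,0,0,-0.0032],[0.02,0.04,2,0,0,-0.0032],[0.02,0.04,1.4,0,0,-0.0032],[0.02,0.04,0.6,0,0,-0.0032],[0.02,0.04,0.4,0,0,-0.0032]]]'
python3 -m jog '[[[0,0,0,0,0,0],[0,0,0,0,0,0],[0,0,0,0,0,0],[0,0,0,0,0,0],[0,0,0,0,0,0],[0,0,0,0,0,0],[0,0,0,0,0,0],[0,0,0,0,0,0]]]' 1 60
python3 -c "
from station import sensors;s=sensors.read_state();print(s['position'],s['wrist_force'],s['moment'],s['finger_force'])"
```

```text
time: 4.25
position: [562.6, 39.8, 7.1]
eef_rot: [180.0, 0.0, 105.2]
wrist_force: [-0.1, -0.2, 0.0]
gripper_width: 60.0
finger_force: 0.0
time: 5.25
position: [562.8, 39.8, 7.6]
eef_rot: [179.9, 0.0, 105.2]
wrist_force: [-0.1, 0.0, 5.7]
gripper_width: 29.0
finger_force: 61.1
[562.79469499  39.78017636   7.61947202] [-0.1319528   0.02793655  5.72914044] [-0.00827321  0.09782668  0.03101715] 61.149187088012695
```

```bash
cat > rd.py <<'E'
from station import sensors,get_image
import numpy as np,json
F=[];M=[]
for i in range(5):
    s=sensors.read_state();F.append(s['wrist_force']);M.append(s['moment']);get_image("side")
F=np.mean(F,0);M=np.mean(M,0);R=__import__('scipy.spatial.transform',fromlist=['Rotation']).Rotation.from_euler('xyz',s['eef_rot'],degrees=True)
print(s['position'].round(1),s['eef_rot'].round(2),"F",F.round(2),"M",M.round(3),"tool F",R.inv().apply(F).round(2),"tool M",R.inv().apply(M).round(3),"w",s['gripper_width'],s['finger_force'])
E
python3 -m jog '[[[0,0,-0.08,0,0,0],[0,0,-0.08,0,0,0],[0,0,-0.08,0,0,0],[0,0,-0.08,0,0,0],[0,0,-0.08,0,0,0],[0,0,-0.08,0,0,0],[0,0,-0.08,0,0,0],[0,0,0,0,0,0]]]'
python3 rd.py
```

```text
time: 6.25
position: [562.2, 39.7, 12.6]
eef_rot: [180.0, 0.0, 105.2]
wrist_force: [-0.2, -0.3, -4.3]
gripper_width: 28.9
finger_force: 60.0
[562.2  39.7  12.5] [-180.     -0.    105.21] F [ 0.09 -0.03 -4.73] M [0.006 0.001 0.014] tool F [-0.06  0.08  4.73] tool M [-0.     0.006 -0.014] w 29.008612986863294 59.95631217956543
```

```bash
python3 - <<'E'
from station import get_image
import pickle
pickle.dump(get_image("wrist"),open("wa.pkl","wb"))
E
python3 -m jog '[[[0,0,-0.1,0,0,0],[0,0,-0.1,0,0,0],[0,0,-0.1,0,0,0],[0,0,-0.1,0,0,0],[0,0,-0.1,0,0,0],[0,0,-0.1,0,0,0],[0,0,0,0,0,0],[0,0,0,0,0,0]]]'
python3 rd.py
python3 - <<'E'
from station import get_image
import pickle,cv2,numpy as np
a=pickle.load(open("wa.pkl","rb"));b=get_image("wrist");pickle.dump(b,open("wb.pkl","wb"))
cv2.imwrite("pics/wab.png",np.hstack([a["img"][:,140:400],b["img"][:,140:400]])[:,:,::-1])
E
```

```text
time: 7.55
position: [562.1, 39.7, 18.5]
eef_rot: [-180.0, -0.0, 105.2]
wrist_force: [-0.3, -1.3, -4.2]
gripper_width: 28.9
finger_force: 59.9
[562.1  39.7  18.4] [-179.99   -0.    105.21] F [-0.04 -0.44 -4.74] M [ 0.016  0.002 -0.003] tool F [-0.42 -0.15  4.74] tool M [-0.002  0.016  0.003] w 28.985626914556196 59.94229316711426
```

View pics/wab.png

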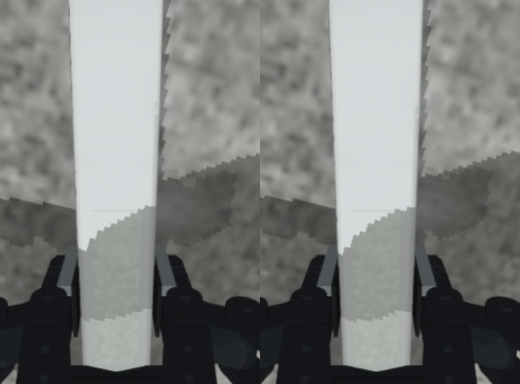

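In both wrist pictures the case looks almost the same. I'll measure its edges and the outline in the side view.

```bash
python3 - <<'E'
import pickle,numpy as np,cv2
from h import *
from station import get_image
for f in("wa","wb"):
    g=pickle.load(open(f+".pkl","rb"))["img"].astype(float).sum(2)/3
    o=[]
    for r in(5,60,120,180):
        row=g[r-2:r+3].mean(0); d=np.diff(row)
        def sub(i,sg): 
            w=np.clip(sg*d[i-3:i+4],0,None);return (w*np.arange(i-3,i+4)).sum()/w.sum()
        i=190+np.argmax(d[190:240]);j=280+np.argmin(d[280:320]);o.append((round(sub(i,1),2),round(sub(j,-1),2)))
    print(f,o)
s=get_image("side");pickle.dump(s,open("sb.pkl","wb"))
cv2.imwrite("pics/sb.png",cv2.resize(s["img"][185:225,222:297],None,fx=10,fy=10,interpolation=cv2.INTER_CUBIC)[:,:,::-1])
E
```

```text
wa [(np.float64(208.54), np.float64(301.52)), (np.float64(210.91), np.float64(299.83)), (np.float64(212.1), np.float64(297.53)), (np.float64(214.64), np.float64(295.71))]
wb [(np.float64(208.44), np.float64(301.66)), (np.float64(210.55), np.float64(299.84)), (np.float64(212.41), np.float64(297.49)), (np.float64(214.58), np.float64(295.72))]
```

View pics/sb.png

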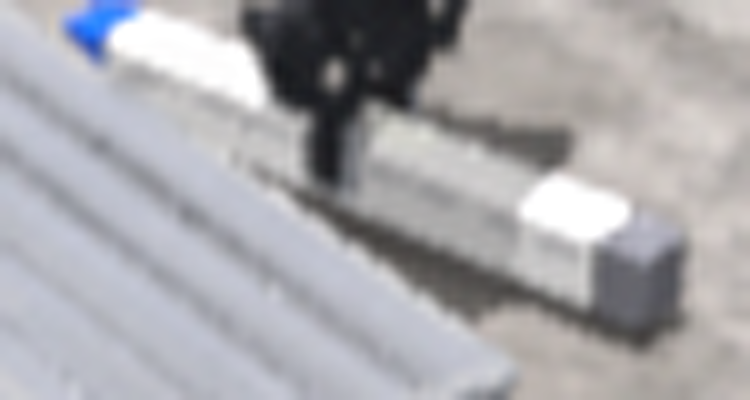

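```bash
python3 - <<'E'
import pickle,numpy as np
from h import *
s=pickle.load(open("sb.pkl","rb"))
a=np.radians(105.2);u=np.array([np.cos(a),np.sin(a),0]);v=np.array([-u[1],u[0],0])
for t in(-.05,0,.05):
  c=np.array([562.1,39.7,10.9]);o=[]
  for e in(-150,150):
    for w in(-15,15):
      for z in(0,34): o.append(c+u*e+v*w+[0,0,z+e*t])
  print(t,((proj(s,o)-[222,185])*10).round(0).tolist())
E
python3 rd.py
```

```text
-0.05 [[687.0, 284.0], [692.0, 210.0], [643.0, 315.0], [648.0, 240.0], [109.0, 77.0], [109.0, 7.0], [63.0, 103.0], [62.0, 32.0]]
0 [[686.0, 301.0], [691.0, 226.0], [642.0, 332.0], [647.0, 257.0], [109.0, 62.0], [109.0, -9.0], [63.0, 87.0], [62.0, 17.0]]
0.05 [[685.0, 317.0], [690.0, 243.0], [641.0, 348.0], [646.0, 273.0], [109.0, 46.0], [109.0, -24.0], [63.0, 72.0], [62.0, 1.0]]
[562.2  39.7  18.5] [-180.     -0.    105.21] F [-0.38  0.13 -4.88] M [-0.009  0.002 -0.027] tool F [ 0.22 -0.33  4.88] tool M [ 0.004 -0.008  0.027] w 28.738461504151196 59.9424022436142
```

```bash
python3 -m jog '[[[0,0,0,0,0,0],[0,0,0,0,0,0],[0,0,0,0,0,0],[0,0,0,0,0,0],[0,0,0,0,0,0],[0,0,0,0,0,0],[0,0,0,0,0,0],[0,0,0,0,0,0]]]' 1 20
python3 rd.py
cat > wd.py <<'E'
import numpy as np
from station import get_image
g=get_image("wrist")["img"].astype(float).sum(2)/3;o=[]
for r in(5,60,120,180):
    d=np.diff(g[r-2:r+3].mean(0))
    def sub(i,sg):
        w=np.clip(sg*d[i-3:i+4],0,None);return (w*np.arange(i-3,i+4)).sum()/w.sum()
    a=sub(190+np.argmax(d[190:240]),1);b=sub(280+np.argmin(d[280:320]),-1);o.append((a.round(2),b.round(2),(b-a).round(2)))
print(o)
E
python3 wd.py
```

```text
time: 9.15
position: [562.2, 39.7, 18.5]
eef_rot: [-180.0, 0.0, 105.2]
wrist_force: [0.5, -0.4, -4.9]
gripper_width: 29.0
finger_force: 59.9
[562.2  39.7  18.5] [-180.    -0.   105.2] F [ 0.1  -0.3  -4.85] M [-0.004 -0.008  0.006] tool F [-0.31  0.02  4.85] tool M [-0.007 -0.006 -0.006] w 29.120119814683225 59.94289755821228
[(np.float64(208.45), np.float64(301.63), np.float64(93.19)), (np.float64(210.56), np.float64(299.87), np.float64(89.31)), (np.float64(212.41), np.float64(297.5), np.float64(85.09)), (np.float64(214.56), np.float64(295.72), np.float64(81.16))]
```

```bash
python3 -m jog '[[[0,0,0,0,0,0],[0,0,0,0,0,0],[0,0,0,0,0,0],[0,0,0,0,0,0],[0,0,0,0,0,0],[0,0,0,0,0,0],[0,0,0,0,0,0],[0,0,0,0,0,0]]]' 0.9 20
python3 rd.py
python3 wd.py
```

```text
time: 10.45
position: [562.1, 39.7, 18.5]
eef_rot: [-180.0, 0.0, 105.2]
wrist_force: [0.5, -1.1, -4.7]
gripper_width: 28.9
finger_force: 59.9
[562.1  39.7  18.5] [-179.99    0.    105.21] F [ 0.18 -0.37 -5.12] M [-0.013  0.004 -0.005] tool F [-0.4   0.08  5.12] tool M [ 0.007 -0.011  0.005] w 28.927168484822808 59.94309425354004
[(np.float64(208.45), np.float64(301.64), np.float64(93.2)), (np.float64(210.57), np.float64(299.86), np.float64(89.29)), (np.float64(212.4), np.float64(297.5), np.float64(85.1)), (np.float64(214.56), np.float64(295.73), np.float64(81.17))]
```

```bash
python3 -m jog '[[[0,0,0.3,0,0,0],[0,0,0.3,0,0,0],[0,0,0.2,0,0,0],[0,0,0.15,0,0,0],[0,0,0.1,0,0,0],[0,0,0,0,0,0],[0,0,0,0,0,0],[0,0,0,0,0,0]]]'
python3 -m jog '[[[0,0,0,0,0,0],[0,0,0,0,0,0],[0,0,0,0,0,0],[0,0,0,0,0,0],[0.8,0,0,0,0,0],[0.8,0,0,0,0,0],[0.8,0,0,0,0,0],[0.6,0,0,0,0,0]]]' 0.3
python3 -m jog '[[[0,0,0,0,0,0],[0,0,0,0,0,0],[0,0,0,0,0,0],[0,0,0,0,0,0],[0,0,0,0,0,0],[0,0,0,0,0,0],[0,0,0,0,0,0],[0,0,0,0,0,0]]]' 1 20
python3 -m jog '[[[0,0,-0.1,0,0,0],[0,0,-0.1,0,0,0],[0,0,-0.1,0,0,0],[0,0,-0.1,0,0,0],[0,0,-0.1,0,0,0],[0,0,-0.1,0,0,0],[0,0,0,0,0,0],[0,0,0,0,0,0]]]'
python3 rd.py;python3 wd.py
```

```text
time: 11.75
position: [562.2, 39.7, 8.1]
eef_rot: [180.0, 0.0, 105.2]
wrist_force: [0.7, -0.2, -4.2]
gripper_width: 28.8
finger_force: 59.9
time: 12.75
position: [554.0, 69.7, 8.0]
eef_rot: [-180.0, -0.0, 105.3]
wrist_force: [1.0, 0.3, -0.3]
gripper_width: 60.1
finger_force: 0.0
time: 13.75
position: [554.4, 68.6, 8.0]
eef_rot: [180.0, 0.0, 105.2]
wrist_force: [-0.2, 0.8, 1.8]
gripper_width: 29.7
finger_force: 21.2
time: 14.75
position: [554.3, 68.6, 14.0]
eef_rot: [-180.0, 0.0, 105.2]
wrist_force: [-0.4, 0.3, -4.9]
gripper_width: 29.6
finger_force: 20.4
[554.3  68.6  13.9] [-179.99   -0.    105.21] F [-0.04  0.02 -4.6 ] M [0.155 0.047 0.009] tool F [ 0.03 -0.04  4.6 ] tool M [ 0.005  0.162 -0.009] w 29.687210222105293 20.433669984340668
[(np.float64(209.73), np.float64(300.66), np.float64(90.92)), (np.float64(210.97), np.float64(299.71), np.float64(88.74)), (np.float64(212.65), np.float64(297.45), np.float64(84.81)), (np.float64(214.85), np.float64(295.59), np.float64(80.74))]
```

The sensor answers correctly: with the grip moved 30 mm it shows the load 33 mm off. So the case balances near its middle. I'll regrip there.

```bash
python3 -m jog '[[[0,0,0.2,0,0,0],[0,0,0.2,0,0,0],[0,0,0.1,0,0,0],[0,0,0.1,0,0,0],[0,0,0,0,0,0],[0,0,0,0,0,0],[0,0,0,0,0,0],[0,0,0,0,0,0]]]'
python3 -m jog '[[[0,0,0,0,0,0],[0,0,0,0,0,0],[0,0,0,0,0,0],[0,0,0,0,0,0],[-0.8,0,0,0,0,0],[-0.8,0,0,0,0,0],[-0.8,0,0,0,0,0],[-0.73,0,0,0,0,0]]]' 0.3
python3 -m jog '[[[0,0,0,0,0,0],[0,0,0,0,0,0],[0,0,0,0,0,0],[0,0,0,0,0,0],[0,0,0,0,0,0],[0,0,0,0,0,0],[0,0,0,0,0,0],[0,0,0,0,0,0]]]' 1 50
python3 -m jog '[[[0,0,-0.1,0,0,0],[0,0,-0.2,0,0,0],[0,0,-0.3,0,0,0],[0,0,-0.4,0,0,0],[0,0,-0.4,0,0,0],[0,0,-0.2,0,0,0],[0,0,0,0,0,0],[0,0,0,0,0,0]]]'
python3 rd.py;python3 rd.py
```

```text
time: 16.05
position: [554.3, 68.7, 8.0]
eef_rot: [-180.0, -0.0, 105.2]
wrist_force: [-1.1, -0.1, -2.3]
gripper_width: 29.6
finger_force: 20.6
time: 17.05
position: [562.7, 37.4, 8.0]
eef_rot: [-180.0, 0.0, 105.2]
wrist_force: [-0.0, 0.1, 0.4]
gripper_width: 59.8
finger_force: 0.0
time: 18.05
position: [562.6, 38.5, 8.1]
eef_rot: [180.0, 0.0, 105.2]
wrist_force: [0.5, -1.0, 4.0]
gripper_width: 28.9
finger_force: 51.9
time: 19.05
position: [562.4, 38.4, 24.0]
eef_rot: [-180.0, 0.0, 105.2]
wrist_force: [-0.3, 0.3, -4.5]
gripper_width: 29.3
finger_force: 50.9
[562.4  38.4  23.9] [-179.99   -0.    105.21] F [ 0.01 -0.05 -4.79] M [-0.002 -0.021 -0.026] tool F [-0.05 -0.01  4.79] tool M [-0.019 -0.007  0.026] w 29.033144910059807 50.876503586769104
[562.5  38.4  23.9] [-180.     -0.    105.21] F [ 0.21 -0.03 -4.86] M [-0.023  0.029  0.004] tool F [-0.08  0.19  4.86] tool M [ 0.034 -0.015 -0.004] w 29.269850809340518 50.87588846683502
```

```bash
python3 -m jog '[[[0,0,-0.6,0,0,0],[0,0,-1.4,0,0,0],[0,0,-2.2,0,0,0],[0,0,-2.8,0,0,0],[0,0,-2.6,0,0,0],[0,0,-1.8,0,0,0],[0,0,-1,0,0,0],[0,0,-0.4,0,0,0]]]'
python3 plan.py 539 -304.5 152 90 16
```

```text
time: 20.55
position: [562.4, 38.3, 152.4]
eef_rot: [180.0, 0.0, 105.2]
wrist_force: [-0.1, -0.4, -5.4]
gripper_width: 29.3
finger_force: 50.9
pos [562.4  38.3 152.4] [1.7999e+02 1.0000e-02 1.0520e+02]
shift cm [-2.107 -0.447  0.003] turn [0.     0.     0.0166]
```

```bash
python3 -m jog '[[[-0.63,-0.13,0,0,0,0.005],[-1.26,-0.27,0,0,0,0.01],[-1.9,-0.4,0,0,0,0.015],[-2.32,-0.49,0,0,0,0.0183],[-2.74,-0.58,0,0,0,0.0216],[-2.74,-0.58,0,0,0,0.0216],[-2.74,-0.58,0,0,0,0.0216],[-2.74,-0.58,0,0,0,0.0216]]]'
python3 -m jog '[[[-2.74,-0.58,0,0,0,0.0216],[-2.74,-0.58,0,0,0,0.0216],[-2.74,-0.58,0,0,0,0.0216],[-2.53,-0.54,0,0,0,0.02],[-2.32,-0.49,0,0,0,0.0183],[-1.69,-0.36,0,0,0,0.0133],[-1.26,-0.27,0,0,0,0.01],[-0.63,-0.13,0,0,0,0.005]]]'
python3 -m jog '[[[0,0,0,0,0,0],[0,0,0,0,0,0],[0,0,0,0,0,0],[0,0,0,0,0,0],[0,0,0,0,0,0],[0,0,0,0,0,0],[0,0,0,0,0,0],[0,0,0,0,0,0]]]'
python3 plan.py 539 -304.5 102 90 8
python3 rd.py
python3 - <<'E'
from station import get_image
import cv2,numpy as np,pickle
d={n:get_image(n) for n in("scene","side")};pickle.dump(d,open("c2.pkl","wb"))
a=cv2.resize(d["scene"]["img"][195:275,225:305],None,fx=5,fy=5,interpolation=cv2.INTER_CUBIC)
b=cv2.resize(d["side"]["img"][195:275,270:350],None,fx=5,fy=5,interpolation=cv2.INTER_CUBIC)
cv2.imwrite("pics/p2.png",np.hstack([a,b])[:,:,::-1])
E
```

```text
time: 21.55
position: [561.6, -138.9, 151.5]
eef_rot: [-179.9, 0.0, 97.3]
wrist_force: [-0.4, 0.2, -5.5]
gripper_width: 28.9
finger_force: 50.9
time: 22.55
position: [539.3, -305.0, 151.9]
eef_rot: [-180.0, -0.0, 89.9]
wrist_force: [-0.9, 0.1, -5.0]
gripper_width: 28.9
finger_force: 50.8
time: 23.55
position: [539.6, -304.5, 152.0]
eef_rot: [-180.0, 0.0, 90.0]
wrist_force: [-0.5, -0.0, -4.0]
gripper_width: 29.8
finger_force: 50.8
pos [ 539.6 -304.5  152. ] [-180.      0.     89.96]
shift cm [-0.    -0.007  0.625] turn [-0.      0.     -0.0001]
[ 539.5 -304.4  152. ] [-180.     -0.     89.96] F [-0.32 -0.23 -4.57] M [-0.018  0.011 -0.   ] tool F [-0.23 -0.31  4.57] tool M [ 0.011 -0.018  0.   ] w 29.168230972307025 50.82382321357727
```

View pics/p2.png

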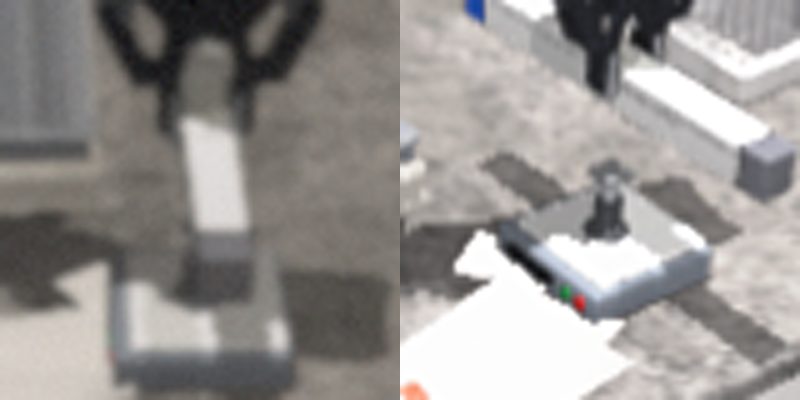

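Case and grip are level over the pan. Lowering.

```bash
python3 -m jog '[[[0,0,0.5,0,0,0],[0,0,1,0,0,0],[0,0,1.2,0,0,0],[0,0,1,0,0,0],[0,0,0.8,0,0,0],[0,0,0.6,0,0,0],[0,0,0.3,0,0,0],[0,0,0,0,0,0]]]'
python3 -m jog '[[[0,0,0.1,0,0,0],[0,0,0.1,0,0,0],[0,0,0.1,0,0,0],[0,0,0,0,0,0],[0,0,0,0,0,0],[0,0,0,0,0,0],[0,0,0,0,0,0],[0,0,0,0,0,0]]]'
python3 rd.py
```

```text
time: 24.9
position: [539.6, -304.5, 97.9]
eef_rot: [-180.0, 0.0, 90.0]
wrist_force: [-0.9, -0.1, -5.1]
gripper_width: 29.1
finger_force: 50.8
time: 25.9
position: [539.6, -304.5, 95.0]
eef_rot: [180.0, 0.0, 90.0]
wrist_force: [0.2, 0.4, -5.1]
gripper_width: 29.1
finger_force: 50.8
[ 539.5 -304.4   95. ] [-180.     -0.     89.96] F [ 0.03  0.29 -5.31] M [-0.012 -0.001 -0.002] tool F [0.29 0.03 5.31] tool M [-0.001 -0.012  0.002] w 29.053758443657674 50.823774933815
```

```bash
python3 -m jog '[[[0,0,0.1,0,0,0],[0,0,0.1,0,0,0],[0,0,0.05,0,0,0],[0,0,0.05,0,0,0],[0,0,0,0,0,0],[0,0,0,0,0,0],[0,0,0,0,0,0],[0,0,0,0,0,0]]]'
python3 rd.py
```

```text
time: 27.15
position: [539.5, -304.5, 92.0]
eef_rot: [-180.0, 0.0, 90.0]
wrist_force: [-1.2, -0.2, -3.7]
gripper_width: 29.1
finger_force: 50.9
[ 539.5 -304.5   92. ] [-180.      0.     89.96] F [-0.66  0.02 -3.66] M [0.023 0.099 0.031] tool F [ 0.02 -0.66  3.66] tool M [ 0.099  0.023 -0.031] w 29.304093599975555 50.861772894859314
```

```bash
python3 -m jog '[[[0,0,0.05,0,0,0],[0,0,0.05,0,0,0],[0,0,0.05,0,0,0],[0,0,0.04,0,0,0],[0,0,0.03,0,0,0],[0,0,0,0,0,0],[0,0,0,0,0,0],[0,0,0,0,0,0]]]'
python3 rd.py
```

```text
time: 28.4
position: [539.6, -304.4, 89.9]
eef_rot: [180.0, 0.0, 90.0]
wrist_force: [-1.3, 1.3, -0.1]
gripper_width: 29.1
finger_force: 51.2
[ 539.5 -304.5   89.8] [-180.      0.     89.96] F [-1.4   0.39 -0.01] M [0.109 0.313 0.009] tool F [ 0.39 -1.4   0.01] tool M [ 0.313  0.108 -0.009] w 29.173069984973548 51.24278962612152
```

```bash
python3 -m jog '[[[0,0,0,0,0,0],[0,0,0,0,0,0],[0,0,0,0,0,0],[0,0,0,0,0,0],[0,0,0,0,0,0],[0,0,0,0,0,0],[0,0,0,0,0,0],[0,0,0,0,0,0]]]' 0.35
python3 rd.py; python3 wd.py
python3 - <<'E'
from station import get_image
import cv2,numpy as np,pickle
d={n:get_image(n) for n in("scene","side")};pickle.dump(d,open("c3.pkl","wb"))
a=cv2.resize(d["scene"]["img"][205:275,225:305],None,fx=5,fy=5,interpolation=cv2.INTER_CUBIC)
b=cv2.resize(d["side"]["img"][205:275,270:350],None,fx=5,fy=5,interpolation=cv2.INTER_CUBIC)
cv2.imwrite("pics/p3.png",np.hstack([a,b])[:,:,::-1])
E
```

```text
time: 29.65
position: [539.5, -304.4, 89.8]
eef_rot: [-180.0, -0.0, 90.0]
wrist_force: [0.3, -0.3, 0.3]
gripper_width: 55.6
finger_force: 0.0
[ 539.5 -304.5   89.8] [-180.      0.     89.96] F [0.04 0.15 0.02] M [ 0.005 -0.005 -0.005] tool F [ 0.15  0.04 -0.02] tool M [-0.005  0.005  0.005] w 55.61000661501322 0.0
[(np.float64(208.94), np.float64(301.6), np.float64(92.67)), (np.float64(210.03), np.float64(299.82), np.float64(89.78)), (np.float64(202.53), np.float64(297.73), np.float64(95.2)), (np.float64(216.41), np.float64(294.4), np.float64(77.98))]
```

View pics/p3.png

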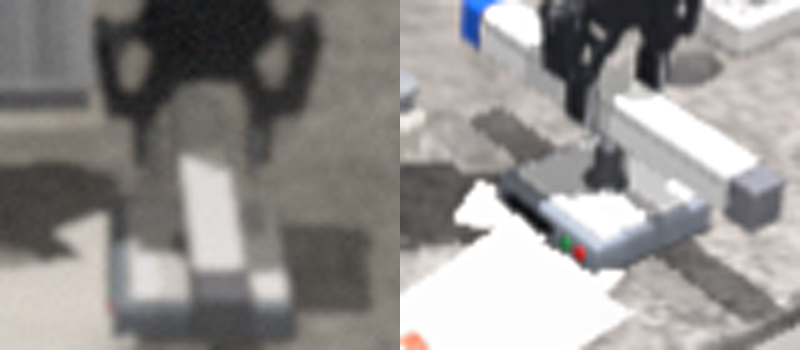

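The case rests level on the pan with the fingers open and no contact force. Withdrawing straight up and checking.

```bash
python3 -m jog '[[[0,0,-0.3,0,0,0],[0,0,-0.8,0,0,0],[0,0,-1.5,0,0,0],[0,0,-2,0,0,0],[0,0,-2,0,0,0],[0,0,-2,0,0,0],[0,0,-1.4,0,0,0],[0,0,-0.5,0,0,0]]]'
python3 -m jog '[[[0,0,0,0,0,0],[0,0,0,0,0,0],[0,0,0,0,0,0],[0,0,0,0,0,0],[0,0,0,0,0,0],[0,0,0,0,0,0],[0,0,0,0,0,0],[0,0,0,0,0,0]]]'
python3 - <<'E'
from station import get_image
import cv2,numpy as np,pickle
from h import *
s=get_image("side");o=pickle.load(open("c3.pkl","rb"))["side"]
print(np.abs(s["img"].astype(int)-o["img"])[230:252,405-70:425-70].mean())
o=[]
for t in(-.05,0,.05):
  print(t,((proj(s,[[539.5+w,-304.5+e,81.8+z+e*t] for e in(-150,150) for w in(-15,15) for z in(0,34)])-[270,195])*5).round().tolist())
cv2.imwrite("pics/p4.png",cv2.resize(s["img"][195:275,270:350],None,fx=5,fy=5,interpolation=cv2.INTER_CUBIC)[:,:,::-1])
E
```

```text
time: 31.05
position: [540.1, -304.7, 196.4]
eef_rot: [179.9, 0.1, 90.0]
wrist_force: [-0.2, -0.0, -0.6]
gripper_width: 55.1
finger_force: 0.0
time: 32.05
position: [539.6, -304.5, 194.8]
eef_rot: [180.0, 0.0, 90.0]
wrist_force: [0.0, 1.5, 0.0]
gripper_width: 55.5
finger_force: 0.0
0.7310606060606061
-0.05 [[354.0, 276.0], [360.0, 233.0], [386.0, 261.0], [393.0, 218.0], [60.0, 95.0], [62.0, 56.0], [91.0, 83.0], [94.0, 44.0]]
0 [[352.0, 286.0], [359.0, 243.0], [385.0, 270.0], [391.0, 227.0], [60.0, 87.0], [62.0, 47.0], [92.0, 75.0], [94.0, 35.0]]
0.05 [[351.0, 295.0], [357.0, 252.0], [383.0, 279.0], [390.0, 237.0], [61.0, 78.0], [63.0, 38.0], [92.0, 66.0], [95.0, 26.0]]
```

View pics/p4.png

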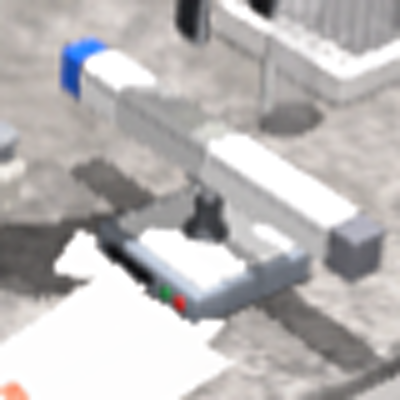

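The case lies level on the pan: the grey cap's corner at about (355,281) and the blue cap's at (62,48) match the prediction for a level case, and nothing moved after the fingers left.

```bash
python3 -c "
from station import order;print(order.sign_off())"
```

```text
the job is handed in; nothing more can be done
None
```

The case rests level and untouched on the scale's pan, balanced near its middle and carried by the pan alone; I handed the job in at about 32 s, and the sign-off gave no verdict back.

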